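Stow the temperature logger in the transport case and close the hasp

TASK

Slide the white stick-shaped temperature logger, banded nose end first, into the close-fitting slot in the front of the grey transport case - the black liner with the slot has some sideways play, so feel for the opening - and push it gently until it is fully home against the end. Then swing the hinged steel hasp shut across the slot, over its staple, so that it lies along the case front. Do not force the logger, and leave the other things on the bench where they are.

Things in the scene. Friction and masses are not known exactly. Their poses are not given: they have to be found in the camera images.
- logger: the temperature logger: a white plastic bar 120 long (its x) x 30 wide (y) x 20 high (z) mm, 100 g nominal, lying flat, with a small dark display on top and a grey band around its nose end. Origin at the centre of its underside; +x points to the nose, z up.
- nose (a point): centre of the logger's nose end face, 60 mm along +x from the logger's centre, 10 mm above its underside; axes as the logger's.
- tail (a point): centre of the logger's tail end face, 60 mm along -x from the logger's centre, 10 mm above its underside; axes as the logger's.
- case: grey transport case fixed to the bench, 140 long (x) x 130 wide (y) x 64 high mm. Origin on the bench straight below the window's centre, in the plane of the front face; +x points into the case (the way the logger goes in), +y to the hasp's hinge side, z up; it occupies x 0..140, y -65..65. A staple 3 wide x 9 high mm sticks 14 mm out of the front at y = -52, z = 41 mm.
- window (a point): centre of a window 70 wide x 34 high mm in the case front, 40.8 mm above the bench; axes as the case's. In it a black liner 52 wide, free to slide sideways, sits up to 8 mm either side of this point (where is not told). In the liner's middle is the slot: level, 31.5 wide x 21.5 high, floor 30 above the bench, 118 deep, mouth flared 3 mm all round over the first 6. Home, the tail stands 2 mm out.
- hasp (a joint): angle of the hasp, a steel strap 3 thick, 18 high (32..50 above the bench), 128 mm long on a vertical hinge. 0 = shut along the case front across the window, outer face 9.5 mm before the front; grows as the free end swings out: 1.57 = straight out along the case's -x, more = towards its +y; limit 2.7. Stays where left; cannot shut while the logger sticks out.
- hasp_hinge (a point): a point on the hasp's vertical hinge axis, 8 mm in front of the case face, 60 mm to the left (+y) of the window's centre, 41 mm above the bench.
- hasp_pin (a point): the round upright pin at the free end of the hasp, 10 mm diameter, 32 to 73 mm above the bench, 124 mm from the hinge axis; this point is on its axis 61 mm above the bench.
- timer: bystander: grey square timer, 50 x 50 x 18 mm; origin at the centre of its underside.
- mailer: bystander: short white slide mailer box, 60 x 32 x 20 mm; origin at the centre of its underside.
- jar: bystander: small jar, 48 mm diameter, 50 mm high; origin at the centre of its underside.
- dropper1: bystander: dropper bottle, 29 mm diameter, 70 mm high; origin at the centre of its underside.
- dropper2: bystander: dropper bottle, 29 mm diameter, 70 mm high; origin at the centre of its underside.
Not all that is in view belongs to the job. Leave any yellow look-alike of the case alone.

How it is judged:
By the outcome, as a careful person would: the job done as asked, in the order asked, and still so for the second after the job is handed in, with the robot touching nothing.
It also fails if it takes over 72 s, if anything falls off the work surface, if the arm or the gripper's body presses on something with over 40 N, if the wrist force passes 120 N, or if a joint passes its speed limit or range.

ROBOT

A 7-joint arm with a two-finger parallel gripper is mounted at the origin on the work surface. World frame = base frame: x ahead of the robot, y to its left, z up, the work surface at z = 0. Lengths are in m, angles in rad, forces in N, time in s.
With the tool pointing down it reaches from about 0.4 to 0.85 m from the base axis. Payload 10.4 kg.
Tool frame: the origin (TCP) lies at the very end of the fingers, on their centre line; the grasp point (between the pads) lies r.grip_depth behind it (r.grip_depth is the distance from the TCP to the grasp point, in m); y points along the fingers, z is the direction in which the jaws open and shut, and the axes are right-handed (so a half turn about y gives the same grasp; the last joint's range is limited). The gripper opens to 87 mm and grips with 3 to 60 N. Pads are 19 mm wide; open, the fingers measure 117 mm over their backs; the gripper's body (75 mm by 190 mm) begins 51 mm behind the grasp point.
Start: joints at [-1.221, 0.332, -0.065, 1.46, 0.022, 1.35, -0.088], TCP at [0.228, 0.582, 0.223] pointing down, gripper open.
Joint ranges: [-2.6, 2.6], [-0.5, 2.12], [-1.47, 1.34], [0.16, 2.42], [-1.27, 4.41], [0.06, 2.06], [-2.6, 2.6]. Speed limits (rad/s): [2.22, 2.22, 2.79, 2.79, 3.14, 3.14, 3.14].

INTERFACE

Orientations are given as a unit quaternion [x, y, z, w].
In Python, from bench import r gives the robot as it stands.
- The arm moves only by the shell command python3 -m jog 'ROWS' [OPENING] [FORCE]. ROWS is JSON, a list of rows, each a list of 6 numbers: the shift along the tool's x, y, z in m, then the turn, a rotation vector about the tool's x, y, z in degrees. A call has 1 to 12 rows; each row shifts and turns the pose as measured when the row begins, along the tool's axes as they then stand; what a row does not reach is not made up. A row lasts 1/12 s, in which the tool goes at most 41.7 mm and 7.16 degrees, less where a joint would pass 70% of its speed; a pose out of reach is approached as far as the arm can. A call with a gripper value outside its range is refused whole. OPENING is the opening, from -1 (shut) to 1 (fully open), so that 0 is half open, set as the call begins (- or left out, the last holds). The fingers move at their own pace and stop on an object; FORCE is the grip in N (left out, the last holds). Time passes only in rows, so rows that do not move let the fingers close. It gives the time, the measured TCP pose, the force and the opening at its end, in the units of the state.
- r.read_state(): the state, without advancing time (a new reading comes with each control period).
- r.camera(name): name is "scene" or "top" or "wrist"; returns a dict with "image" (420x560x3 uint8, red, green, blue), "range_z" (420x560 float32, m along the optical axis (not along the pixel's ray), 0 where there is no reading), "K" (3x3 intrinsics, pixels), "R" (3x3) and "t" (3): a world point X has camera coordinates R X + t. Camera axes: x right, y down, z forward; pixel columns grow to the right and rows downward; lengths in m; the calibration is good to about 2 mm. The wrist camera is an equidistant fisheye: a pixel r from the principal point sees the ray r / f radians off the axis. A picture is of the moment at which its call begins.
- r.close_job(): hands the job in, once; it reports no verdict.
The state is a dict: "time": time; "joint_positions": joint angles; "joint_vel": joint speeds; "joint_torque": joint torques, N m; "ee_pos": TCP position; "eef_rot": TCP orientation; "ft_force": force on the tool from outside, world axes, zero at the start; "torque": the same for the moment, N m; "width": finger opening in m.
Only numpy, scipy, OpenCV 4.12 (cv2) and the standard library are available. Lean on these libraries where they do the work, as an engineer would, in place of code of your own. Each camera call takes 0.05 s, during which the arm holds its last target. There are 200 camera calls.

## Working session

There is one attempt and no reset: what is moved stays moved. The work goes in short steps, Python scripts to look and compute and a shell command to move; the robot and the scene stay as the last step left them, time stands still between calls to the robot, and variables do not carry over. Pictures are saved under pics/ and viewed, about 8 in all and at most 12, crops included, and the job is handed in when it is done.

```bash
ls; mkdir -p pics; python3 - <<'E'
from bench import r
import cv2
s=r.read_state();print({k:(v if isinstance(v,float) else [round(float(x),4) for x in v]) for k,v in s.items() if k!='joint_torque'},r.grip_depth)
import numpy as np
for n in ("scene","top"):
    c=r.camera(n);cv2.imwrite(f"pics/{n}0.png",c["image"][:,:,::-1]);np.savez(f"pics/{n}0.npz",**c)
    print(n,c["K"].tolist(),c["R"].round(3).tolist(),c["t"].round(3).tolist())
E
```

```text
pics
{'time': 0.0, 'joint_positions': [-1.2206, 0.3329, -0.0647, 1.4609, 0.0216, 1.3499, -0.0885], 'joint_vel': [-0.001, 0.0005, -0.0005, -0.0019, -0.0015, 0.0, 0.0003], 'ee_pos': [0.2275, 0.5817, 0.2218], 'eef_rot': [0.6954, -0.1311, 0.131, -0.6944], 'ft_force': [-0.1928, -0.335, -0.2018], 'torque': [-0.0472, 0.0033, -0.05], 'width': 0.08709196445800436} 0.0187
scene [[445.2212062139313, 0.0, 284.5741264198392], [0.0, 445.2212062139313, 210.67116999428941], [0.0, 0.0, 1.0]] [[0.805, 0.593, -0.013], [0.463, -0.642, -0.61], [-0.37, 0.486, -0.792]] [-0.439, -0.194, 1.202]
top [[441.38397407599535, 0.0, 275.6993399721724], [0.0, 441.38397407599535, 207.6511142450255], [0.0, 0.0, 1.0]] [[0.016, -1.0, 0.001], [-0.996, -0.016, -0.091], [0.091, 0.0, -0.996]] [0.009, 0.506, 1.25]
```

View pics/scene0.png

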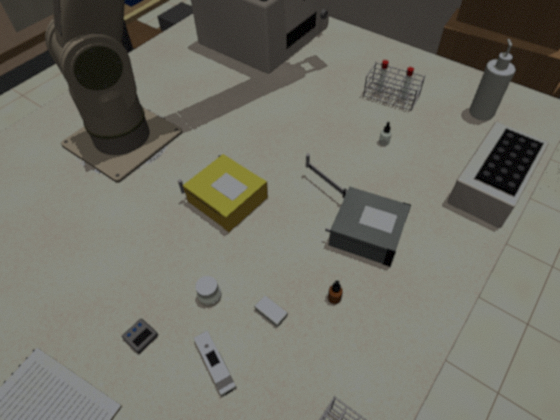

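View pics/top0.png

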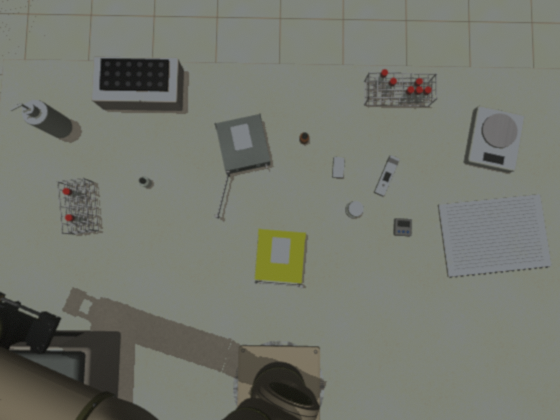

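Scene: grey case at (370,225), its hasp open with the pin at (308,160), and the logger at (214,362) with its band at the lower end (230,387). Top: case (243,143) with its front facing down, pin about (221,218), logger (387,176). Next I measure from range and colour.

```bash
cat > h.py <<'E'
import numpy as np,cv2
def pts(c):
    z=c["range_z"];v,u=np.mgrid[:420,:560];K=c["K"]
    P=np.stack([(u-K[0,2])/K[0,0]*z,(v-K[1,2])/K[1,1]*z,z],-1)
    W=(P-c["t"])@c["R"]; W[z==0]=np.nan; return W
def rect(W,m):
    p=W[m][:,:2].astype(np.float32)*1000
    return cv2.minAreaRect(p), cv2.boxPoints(cv2.minAreaRect(p)).round(1).tolist(), np.nanmedian(W[m][:,2]).round(4), int(m.sum())
def biggest(m):
    n,l,s,_=cv2.connectedComponentsWithStats(m.astype(np.uint8)); return l==1+np.argmax(s[1:,4])
def ray(c,u,v,z):
    d=np.array([(u-c["K"][0,2])/c["K"][0,0],(v-c["K"][1,2])/c["K"][1,1],1])@c["R"]; o=-c["t"]@c["R"]
    return o+d*(z-o[2])/d[2]
E
python3 - <<'E'
from h import *
c=dict(np.load("pics/top0.npz"));W=pts(c);H=W[...,2]
def box(u0,v0,u1,v1):
    m=np.zeros(H.shape,bool);m[v0:v1,u0:u1]=1;return m
for n,b,lo,hi in [("case",(205,105,285,180),.055,.075),("logger",(365,150,405,202),.010,.03),("mailer",(328,150,350,185),.01,.03),("hasp",(210,170,236,225),.03,.09)]:
    m=biggest(box(*b)&(H>lo)&(H<hi)); print(n,*rect(W,m))
    if n=="hasp":
        p=W[m]; print(p[np.argsort(p[:,0])][[0,3,6,-6,-3,-1]].round(3).tolist(), 'pin',np.median(p[p[:,2]>.06],0), (p[:,2]>.06).sum())
im=c["image"]
a=cv2.resize(im[100:225,205:290],None,fx=4,fy=4);b=cv2.resize(im[145:210,345:415],None,fx=5,fy=5)
o=np.zeros((500,700,3),np.uint8);o[:500,:340]=a;o[:325,345:695]=b
cv2.imwrite("pics/zoom.png",np.clip(o*1.5,0,255).astype(np.uint8)[:,:,::-1])
E
```

```text
case ((684.6714477539062, 113.74334716796875), (150.62118530273438, 132.62864685058594), 14.022287368774414) [[595.5, 159.8000030517578], [627.7000122070312, 31.200000762939453], [773.7999877929688, 67.69999694824219], [741.7000122070312, 196.3000030517578]] 0.0643 2265
logger ((608.5601806640625, -305.1545715332031), (30.984460830688477, 121.57506561279297), 66.85394287109375) [[546.5999755859375, -295.5], [658.4000244140625, -343.29998779296875], [670.5, -314.79998779296875], [558.7999877929688, -267.0]] 0.0195 438
mailer ((629.7703247070312, -162.69329833984375), (32.17632293701172, 59.983917236328125), 86.18852233886719) [[598.7999877929688, -176.8000030517578], [658.5999755859375, -180.6999969482422], [660.7999877929688, -148.60000610351562], [600.9000244140625, -144.60000610351562]] 0.0203 232
hasp ((544.6653442382812, 168.3636932373047), (23.6450252532959, 146.23641967773438), 72.5141830444336) [[471.3999938964844, 179.10000610351562], [610.9000244140625, 135.10000610351562], [618.0, 157.6999969482422], [478.5, 201.60000610351562]] 0.05 128
[[0.473, 0.184, 0.035], [0.475, 0.179, 0.051], [0.476, 0.182, 0.072], [0.609, 0.149, 0.05], [0.611, 0.141, 0.043], [0.612, 0.138, 0.037]] pin [0.47846306 0.18133329 0.0716568 ] 15
```

View pics/zoom.png

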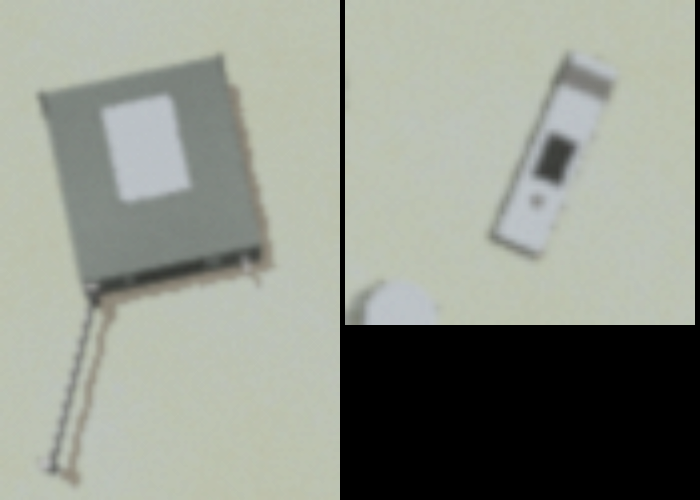

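Zoom: the band is at the logger's upper end (590,70), so the nose points +x with yaw about -23°. The case front faces the lower edge of the picture, yaw +14°. The hasp is at about 2.0 rad.

```bash
cat >> h.py <<'E'
from scipy.spatial.transform import Rotation as Ro
F=np.array([622.,98.1])/1000; CY=14.0
def case(x,y):
    a=np.radians(CY); return F+np.array([x*np.cos(a)-y*np.sin(a),x*np.sin(a)+y*np.cos(a)])/1000
def to(x,y,z,yaw):
    from bench import r
    s=r.read_state();R=Ro.from_quat(s["eef_rot"]);a=np.radians(yaw)
    T=Ro.from_matrix(np.array([[np.cos(a),0,-np.sin(a)],[np.sin(a),0,np.cos(a)],[0,-1,0]]))
    print("mm",(R.inv().apply(np.array([x,y,z])-s["ee_pos"])*1000).round(1),"deg",(R.inv()*T).as_rotvec(degrees=True).round(2),"at",np.round(s["ee_pos"],4),"F",np.round(s["ft_force"],1),"w",round(s["width"]*1000,1),"t",round(s["time"],2))
E
python3 -c "
from h import *
to(.581,-.2934,.16,-23.1)"
```

```text
mm [ 647.9   62.7 -686.3] deg [0.07 1.74 0.01] at [0.2275 0.5818 0.2218] F [-0.2  0.3 -0.5] w 87.2 t 0.1
```

```bash
python3 -m jog '[[0.027,0,-0.0286,0,0.15,0],[0.027,0,-0.0286,0,0.15,0],[0.027,0,-0.0286,0,0.15,0],[0.027,0,-0.0286,0,0.15,0],[0.027,0,-0.0286,0,0.15,0],[0.027,0,-0.0286,0,0.15,0],[0.027,0,-0.0286,0,0.15,0],[0.027,0,-0.0286,0,0.15,0],[0.027,0,-0.0286,0,0.15,0],[0.027,0,-0.0286,0,0.15,0],[0.027,0,-0.0286,0,0.15,0],[0.027,0,-0.0286,0,0.15,0]]'; python3 -c "
from h import *
to(.581,-.2934,.16,-23.1)"
```

```text
time: 1.1
ee_pos: [0.3978, 0.1277, 0.2156]
eef_rot: [0.696, -0.14, 0.135, -0.692]
ft_force: [1.6, 0.3, -0.4]
width: 0.0871
mm [ 330.4   55.7 -318.9] deg [ 0.42  0.67 -0.37] at [0.3978 0.1277 0.2156] F [ 1.6  0.3 -0.4] w 87.1 t 1.1
```

```bash
python3 -m jog '[[0.027,0.004,-0.026,0,0.05,0],[0.027,0.004,-0.026,0,0.05,0],[0.027,0.004,-0.026,0,0.05,0],[0.027,0.004,-0.026,0,0.05,0],[0.027,0.004,-0.026,0,0.05,0],[0.027,0.004,-0.026,0,0.05,0],[0.027,0.004,-0.026,0,0.05,0],[0.027,0.004,-0.026,0,0.05,0],[0.027,0.004,-0.026,0,0.05,0],[0.027,0.004,-0.026,0,0.05,0],[0.027,0.004,-0.026,0,0.05,0],[0.027,0.004,-0.026,0,0.05,0]]' 0.3; python3 -c "
from h import *
to(.581,-.2934,.16,-23.1)"
```

```text
time: 2.1
ee_pos: [0.5798, -0.3074, 0.1647]
eef_rot: [0.694, -0.142, 0.138, -0.692]
ft_force: [0.5, -0.1, 1.0]
width: 0.0566
mm [-4.3  4.7 13.4] deg [ 0.17  0.31 -0.28] at [ 0.5798 -0.3074  0.1647] F [ 0.5 -0.1  1. ] w 56.6 t 2.1
```

```bash
python3 -m jog '[[-0.004,0.005,0.013,0,0.3,-0.2],[0,0,0,0,0,0],[0,0,0,0,0,0]]'; python3 - <<'E'
from h import *
from bench import r
to(.581,-.2934,.16,-23.1)
c=r.camera("wrist");np.savez("pics/w1.npz",**c);cv2.imwrite("pics/w1.png",c["image"][:,:,::-1])
print(c["K"].round(1).tolist(),(-c["t"]@c["R"]).round(3),c["R"].round(2).tolist())
E
```

```text
time: 2.35
ee_pos: [0.5775, -0.3062, 0.1541]
eef_rot: [0.696, -0.15, 0.143, -0.688]
ft_force: [-0.2, 0.0, 0.4]
width: 0.0563
mm [-2.  -6.1 13. ] deg [ 0.72 -0.8  -0.44] at [ 0.5775 -0.3062  0.1541] F [-0.2  0.   0.4] w 56.3 t 2.35
[[325.2, 0.0, 277.4], [0.0, 325.2, 209.5], [0.0, 0.0, 1.0]] [ 0.505 -0.27   0.317] [[0.4, 0.91, -0.01], [0.88, -0.38, 0.29], [0.26, -0.13, -0.96]]
```

View pics/w1.png

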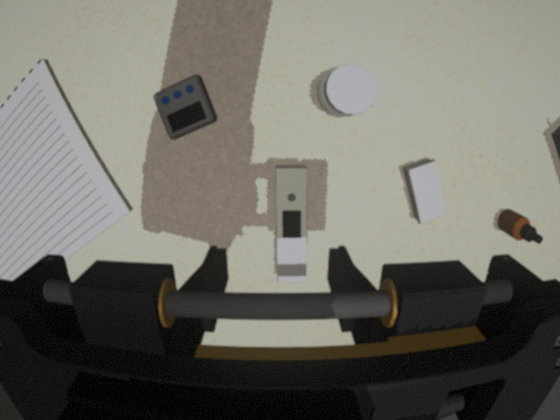

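Wrist view: the logger's top runs from the tail (291,167) to the nose (291,280), its sides at about u=277 and 305. The fingers straddle it, but the pads are offset a bit.

```bash
cat >> h.py <<'E'
def fray(c,u,v,z):
    K=c["K"];p=np.array([u-K[0,2],v-K[1,2]]);q=np.hypot(*p);th=q/K[0,0]
    d=np.array([*(p/q*np.sin(th)),np.cos(th)])@c["R"];o=-c["t"]@c["R"];return o+d*(z-o[2])/d[2]
E
python3 - <<'E'
from h import *
c=dict(np.load("pics/w1.npz"));g=cv2.cvtColor(c["image"],cv2.COLOR_RGB2HSV).astype(int)
for v in (150,158,162,166,170,180,200,250,270,276,280,284): print(v,g[v,268:316:3,1].tolist(),g[v,291,2])
P=[]
for v in range(175,275,5):
    row=c["image"][v,262:320].astype(float)
    gr=np.abs(np.diff(cv2.GaussianBlur(row,(1,3),0).sum(1)));l=262+.5+gr[:29].argmax();rr=262.5+29+gr[29:].argmax()
    m=(fray(c,l,v,.02)+fray(c,rr,v,.02))/2;w=np.linalg.norm(fray(c,l,v,.02)-fray(c,rr,v,.02))*1000
    P.append([*(m[:2]*1000),w])
P=np.array(P);print(P[:,2].round(1));ok=abs(P[:,2]-30)<3;f=cv2.fitLine(P[ok,:2].astype(np.float32),cv2.DIST_HUBER,0,.01,.01).ravel();print(f,np.degrees(np.arctan2(f[1],f[0])))
for v in(160,164,167,275,280,283):print(v,fray(c,291,v,.02).round(4))
E
```

```text
150 [19, 19, 22, 29, 28, 23, 27, 22, 19, 19, 20, 14, 22, 21, 25, 28] 175
158 [29, 33, 31, 23, 30, 28, 32, 29, 28, 35, 29, 25, 26, 20, 25, 28] 145
162 [43, 40, 43, 41, 41, 41, 42, 37, 40, 42, 39, 41, 40, 40, 41, 41] 130
166 [41, 44, 40, 32, 23, 23, 31, 26, 26, 26, 28, 28, 30, 42, 43, 38] 89
170 [38, 40, 40, 26, 26, 22, 26, 25, 22, 25, 24, 25, 22, 30, 41, 41] 143
180 [39, 40, 39, 24, 23, 28, 24, 24, 20, 24, 24, 24, 24, 34, 42, 45] 143
200 [35, 44, 36, 23, 24, 25, 24, 25, 22, 23, 24, 22, 21, 33, 42, 42] 88
250 [19, 21, 26, 13, 7, 9, 9, 9, 7, 7, 4, 9, 4, 21, 16, 19] 178
270 [18, 25, 29, 24, 17, 17, 19, 14, 14, 12, 17, 19, 14, 17, 16, 25] 108
276 [21, 28, 24, 17, 5, 3, 2, 3, 5, 3, 3, 5, 2, 21, 18, 26] 151
280 [28, 25, 23, 18, 4, 4, 6, 4, 1, 3, 4, 4, 0, 23, 28, 22] 175
284 [28, 27, 27, 25, 25, 17, 27, 24, 25, 27, 26, 19, 20, 26, 24, 27] 174
[27.9 35.4 35.6 36.7  6.6 24.6 37.1 32.5 17.3 17.4 17.5 17.6 17.7 28.6
 27.8 28.  29.2 28.3 31.6 31.8]
[ 9.1856384e-01 -3.9527261e-01  6.2508258e+02 -3.1295187e+02] -23.282978
160 [ 0.5476 -0.2794  0.02  ]
164 [ 0.551  -0.2809  0.02  ]
167 [ 0.5536 -0.282   0.02  ]
275 [ 0.6564 -0.3258  0.02  ]
280 [ 0.6619 -0.3281  0.02  ]
283 [ 0.6652 -0.3295  0.02  ]
```

```bash
python3 -m jog '[[0,0,0.007,0.4,-0.4,-0.3],[0,0,0.005,0.2,-0.2,-0.2],[0,0,0,0,0,0],[0,0,0,0,0,0]]'; python3 -c "
from h import *
to(.581,-.294,.004,-23.2)"
```

```text
time: 2.73
ee_pos: [0.5843, -0.2889, 0.1563]
eef_rot: [-0.692, 0.138, -0.142, 0.694]
ft_force: [-0.0, -0.3, -0.3]
width: 0.0565
mm [ -1.7 152.3  -6.5] deg [-0.2   0.37  0.24] at [ 0.5843 -0.2889  0.1563] F [-0.  -0.3 -0.3] w 56.5 t 2.73
```

```bash
python3 -m jog '[[0,0.02,-0.003,0,0,0],[0,0.025,-0.002,0,0,0],[0,0.025,0,0,0,0],[0,0.02,0,0,0,0],[0,0.015,0,0,0,0],[0,0,0,0,0,0]]'; python3 -c "
from h import *
to(.581,-.294,.004,-23.2)"
```

```text
time: 3.23
ee_pos: [0.5872, -0.2899, 0.0528]
eef_rot: [-0.692, 0.132, -0.143, 0.695]
ft_force: [-0.5, -0.1, -1.2]
width: 0.0568
mm [-4.8 48.6 -6.5] deg [-0.44  0.77  0.8 ] at [ 0.5872 -0.2899  0.0528] F [-0.5 -0.1 -1.2] w 56.8 t 3.23
```

```bash
python3 -m jog '[[-0.003,0.012,-0.003,-0.2,0.3,0.3],[-0.002,0.012,-0.003,-0.2,0.2,0.3],[0,0.010,0,0,0,0],[0,0.006,0,0,0,0],[0,0,0,0,0,0],[0,0,0,0,0,0]]'; python3 -c "
from h import *
to(.581,-.294,.004,-23.2)"
```

```text
time: 3.73
ee_pos: [0.5816, -0.2937, 0.012]
eef_rot: [0.693, -0.138, 0.142, -0.693]
ft_force: [-1.1, -1.1, -0.2]
width: 0.057
mm [-0.5  8.  -0.5] deg [-0.03  0.3   0.34] at [ 0.5816 -0.2937  0.012 ] F [-1.1 -1.1 -0.2] w 57.0 t 3.73
```

```bash
python3 -m jog '[[0,0.006,0,0,0.2,0.2],[0,0.003,0,0,0.1,0.1],[0,0,0,0,0,0],[0,0,0,0,0,0]]'; python3 -m jog '[[0,0,0,0,0,0],[0,0,0,0,0,0],[0,0,0,0,0,0],[0,0,0,0,0,0],[0,0,0,0,0,0],[0,0,0,0,0,0]]' -0.6 30;python3 -c "
from h import *
to(.581,-.294,.003,-23.2)"
```

```text
time: 4.07
ee_pos: [0.5826, -0.2942, 0.0035]
eef_rot: [-0.693, 0.142, -0.143, 0.693]
ft_force: [0.8, 0.2, -0.3]
width: 0.0563
time: 4.57
ee_pos: [0.5831, -0.2944, 0.0044]
eef_rot: [-0.693, 0.141, -0.144, 0.693]
ft_force: [-0.4, -0.0, -1.1]
width: 0.0298
mm [-2.1  1.4 -0.4] deg [-0.05 -0.03  0.21] at [ 0.5831 -0.2944  0.0044] F [-0.4 -0.  -1.1] w 29.8 t 4.57
```

```bash
python3 -m jog '[[0,-0.02,0,0,0,0],[0,-0.03,0,0,0,0],[0,-0.03,0,0,0,0],[0,-0.03,0,0,0,0],[0,-0.01,0,0,0,0],[0,0,0,0,0,0]]' - 45;python3 -c "
from h import *
to(*case(-113,0),.12,14)"
```

```text
time: 5.07
ee_pos: [0.5806, -0.2934, 0.1268]
eef_rot: [-0.692, 0.143, -0.142, 0.693]
ft_force: [0.6, -0.0, -1.8]
width: 0.0292
mm [-206.4    7.4  307.7] deg [ -0.07 -37.25  -0.13] at [ 0.5806 -0.2934  0.1268] F [ 0.6 -0.  -1.8] w 29.2 t 5.07
```

```bash
python3 -m jog '[[-0.012,0,0.018,0,0,0],[-0.02,0,0.03,0,0,0],[-0.02,0,0.03,0,0,0],[-0.02,0,0.03,0,0,0],[-0.02,0,0.03,0,0,0],[-0.02,0,0.03,0,0,0],[-0.02,0,0.03,0,0,0],[-0.02,0,0.03,0,0,0],[-0.02,0,0.03,0,0,0],[-0.012,0,0.018,0,0,0]]';python3 -m jog '[[0,0,0,0,-3,0],[0,0,0,0,-6,0],[0,0,0,0,-6,0],[0,0,0,0,-6,0],[0,0,0,0,-6,0],[0,0,0,0,-5,0],[0,0,0,0,-2,0],[0,0,0,0,0,0]]'; python3 -c "
from h import *
to(*case(-113,0),.12,14)"
```

```text
time: 5.9
ee_pos: [0.512, 0.0405, 0.1147]
eef_rot: [0.695, -0.149, 0.142, -0.689]
ft_force: [0.2, 1.1, -0.4]
width: 0.0299
time: 6.57
ee_pos: [0.504, 0.051, 0.104]
eef_rot: [0.704, 0.07, -0.089, -0.702]
ft_force: [0.1, 0.1, -1.2]
width: 0.0295
mm [ 12.1 -16.3  17.4] deg [-0.02 -1.13 -1.52] at [0.504 0.051 0.104] F [ 0.1  0.1 -1.2] w 29.5 t 6.57
```

```bash
python3 -m jog '[[0.006,0,0.009,0,-0.6,-0.8],[0.003,0,0.006,0,-0.4,-0.6],[0,0,0,0,0,0],[0,0,0,0,0,0]]'; python3 - <<'E'
from h import *
from bench import r
to(*case(-113,0),.12,14)
c=r.camera("wrist");np.savez("pics/w2.npz",**c);cv2.imwrite("pics/w2.png",c["image"][:,:,::-1])
E
```

```text
time: 6.9
ee_pos: [0.5085, 0.0697, 0.1013]
eef_rot: [0.702, 0.084, -0.085, -0.702]
ft_force: [0.2, -0.8, -0.3]
width: 0.0294
mm [  4.  -18.7   0.1] deg [-0.02 -0.27 -0.15] at [0.5085 0.0697 0.1013] F [ 0.2 -0.8 -0.3] w 29.4 t 6.9
```

View pics/w2.png

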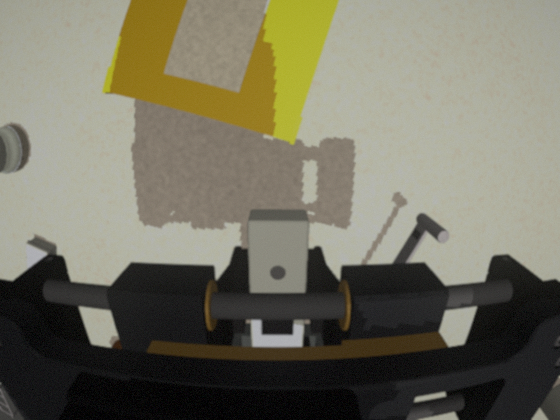

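Wrist view: logger held (tail at 278,210); the hasp pin is at (440,235); the case front is hidden by the gripper. I try the saved top view for the liner offset.

```bash
python3 - <<'E'
from h import *
c=dict(np.load("pics/top0.npz"));im=c["image"].astype(np.float32)
def px(p):
    q=c["K"]@(c["R"]@p+c["t"]);return q[:2]/q[2]
Y=np.arange(66,-67,-1.);Z=np.arange(66,-1,-1.)
M=np.array([[px(np.array([*case(0,y),z/1000])) for y in Y] for z in Z],np.float32)
o=cv2.remap(im,M[...,0],M[...,1],cv2.INTER_CUBIC)
for z in(60,50,45,41,35,30,25,20): print(z,o[66-z,::4].mean(1).round().astype(int).tolist())
cv2.imwrite("pics/front.png",cv2.resize(np.clip(o*2,0,255).astype(np.uint8)[:,:,::-1],None,fx=5,fy=5))
E
```

```text
60 [103, 80, 78, 75, 67, 69, 71, 68, 73, 73, 72, 70, 70, 73, 72, 71, 74, 72, 72, 72, 76, 75, 74, 79, 77, 76, 78, 78, 77, 78, 81, 80, 79, 87]
50 [101, 92, 86, 63, 56, 54, 54, 56, 63, 59, 56, 54, 52, 56, 55, 54, 56, 56, 55, 55, 60, 58, 60, 68, 68, 64, 65, 63, 63, 65, 67, 65, 69, 84]
45 [99, 97, 90, 61, 50, 49, 49, 50, 60, 55, 48, 47, 46, 47, 48, 48, 48, 48, 49, 48, 50, 50, 54, 62, 65, 60, 57, 55, 58, 59, 60, 58, 63, 82]
41 [97, 96, 91, 59, 46, 46, 46, 47, 57, 52, 43, 41, 42, 42, 43, 44, 43, 43, 45, 44, 45, 44, 52, 60, 62, 57, 52, 50, 53, 57, 56, 52, 59, 81]
35 [92, 89, 85, 54, 43, 42, 42, 46, 55, 48, 38, 36, 37, 38, 39, 38, 38, 38, 38, 37, 40, 38, 48, 60, 61, 53, 47, 45, 47, 57, 53, 46, 55, 80]
30 [87, 81, 76, 49, 42, 41, 41, 46, 54, 46, 36, 35, 35, 35, 37, 36, 35, 36, 36, 35, 37, 36, 46, 57, 60, 51, 43, 44, 45, 59, 54, 44, 53, 80]
25 [81, 74, 67, 45, 41, 42, 41, 46, 53, 45, 35, 35, 35, 34, 37, 36, 34, 36, 36, 35, 35, 36, 45, 54, 58, 50, 41, 42, 45, 64, 56, 44, 53, 81]
20 [76, 67, 59, 45, 42, 43, 44, 46, 51, 45, 37, 38, 38, 36, 38, 37, 37, 37, 36, 37, 36, 37, 45, 52, 56, 49, 42, 41, 46, 69, 60, 44, 53, 81]
```

View pics/front.png

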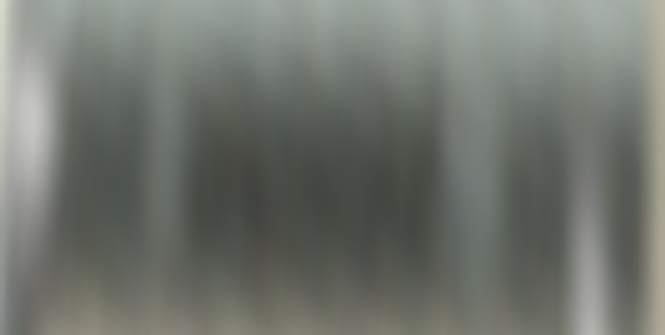

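The rectified front shows a dark liner between y≈+28 and -23, with light gaps beside it, so the slot is near y=+3 mm. I aim there.

```bash
python3 -m jog '[[0.001,0.014,0.001,0,-0.1,0],[0.001,0.018,0.001,0,-0.1,0],[0,0.018,0,0,0,0],[0,0.01,0,0,0,0],[0,0.003,0,0,0,0],[0,0,0,0,0,0]]'; python3 -c "
from h import *
to(*case(-113,3),.0352,14)"
```

```text
time: 7.45
ee_pos: [0.5112, 0.0726, 0.0374]
eef_rot: [-0.702, -0.085, 0.085, 0.702]
ft_force: [-0.0, -0.7, 0.1]
width: 0.0297
mm [0.7 2.2 0.9] deg [-0.03 -0.18  0.03] at [0.5112 0.0726 0.0374] F [-0.  -0.7  0.1] w 29.7 t 7.45
```

```bash
python3 -m jog '[[0.006,0.001,0.001,0,-0.1,0],[0.006,0.001,0,0,0,0],[0.003,0,0,0,0,0],[0.002,0,0,0,0,0],[0,0,0,0,0,0]]'; python3 -c "
from h import *
to(*case(-88,3),.0352,14)"
```

```text
time: 7.87
ee_pos: [0.5313, 0.0787, 0.0381]
eef_rot: [-0.701, -0.087, 0.084, 0.702]
ft_force: [0.8, 0.6, 0.0]
width: 0.0295
mm [ 4.7  2.9 -0.1] deg [-0.06 -0.08  0.27] at [0.5313 0.0787 0.0381] F [0.8 0.6 0. ] w 29.5 t 7.87
```

```bash
python3 -m jog '[[0,0.002,0,0,0,0.1],[0,0.002,0,0,0,0.1],[0,0.001,0,0,0,0],[0,0,0,0,0,0]]'; python3 -c "
from h import *
to(*case(-88,3),.0352,14)"
```

```text
time: 8.2
ee_pos: [0.5318, 0.0787, 0.0332]
eef_rot: [-0.701, -0.086, 0.085, 0.702]
ft_force: [-0.4, -0.2, -0.4]
width: 0.0297
mm [ 4.2 -2.   0.1] deg [-0.06 -0.09  0.1 ] at [0.5318 0.0787 0.0332] F [-0.4 -0.2 -0.4] w 29.7 t 8.2
```

```bash
python3 -m jog '[[0.002,-0.001,0,0,0,0],[0.002,-0.001,0,0,0,0],[0.002,0,0,0,0,0],[0.002,0,0,0,0,0],[0,0,0,0,0,0]]'; python3 -c "
from h import *
to(*case(-80,3),.0352,14)"
```

```text
time: 8.62
ee_pos: [0.5401, 0.0808, 0.0355]
eef_rot: [-0.701, -0.086, 0.085, 0.702]
ft_force: [0.2, -0.1, 0.3]
width: 0.0296
mm [3.6 0.3 0. ] deg [-0.07 -0.1   0.09] at [0.5401 0.0808 0.0355] F [ 0.2 -0.1  0.3] w 29.6 t 8.62
```

```bash
python3 -m jog '[[0.002,0,0,0,0,0],[0.002,0,0,0,0,0],[0.002,0,0,0,0,0],[0.002,0,0,0,0,0],[0,0,0,0,0,0]]'; python3 -c "
from h import *
to(*case(-68,3),.0352,14)"
```

```text
time: 9.03
ee_pos: [0.5489, 0.083, 0.0355]
eef_rot: [-0.701, -0.086, 0.085, 0.702]
ft_force: [-0.4, 0.3, -0.1]
width: 0.0294
mm [6.6 0.3 0. ] deg [-0.07 -0.09  0.09] at [0.5489 0.083  0.0355] F [-0.4  0.3 -0.1] w 29.4 t 9.03
```

```bash
python3 -m jog '[[0.003,0,0,0,0,0],[0.003,0,0,0,0,0],[0.003,0,0,0,0,0],[0.003,0,0,0,0,0],[0,0,0,0,0,0]]'; python3 -c "
from h import *
to(*case(-60,3),.0352,14)"
```

```text
time: 9.45
ee_pos: [0.5618, 0.0862, 0.0355]
eef_rot: [-0.701, -0.086, 0.085, 0.702]
ft_force: [-0.6, -0.0, -0.8]
width: 0.0295
mm [ 1.3  0.3 -0. ] deg [-0.07 -0.09  0.09] at [0.5618 0.0862 0.0355] F [-0.6 -0.  -0.8] w 29.5 t 9.45
```

```bash
python3 -m jog '[[0.004,0,0,0,0,0],[0.004,0,0,0,0,0],[0.004,0,0,0,0,0],[0.004,0,0,0,0,0],[0.004,0,0,0,0,0],[0,0,0,0,0,0]]'; python3 -c "
from h import *
to(*case(-16,3),.0352,14)"
```

```text
time: 9.95
ee_pos: [0.5835, 0.0917, 0.0354]
eef_rot: [-0.701, -0.086, 0.085, 0.702]
ft_force: [-0.5, -0.3, -0.1]
width: 0.0295
mm [22.9  0.2 -0.1] deg [-0.07 -0.07  0.1 ] at [0.5835 0.0917 0.0354] F [-0.5 -0.3 -0.1] w 29.5 t 9.95
```

```bash
python3 -m jog '[[0.004,0,0,0,0,0],[0.004,0,0,0,0,0],[0.004,0,0,0,0,0],[0.004,0,0,0,0,0],[0.003,0,0,0,0,0],[0,0,0,0,0,0]]'; python3 - <<'E'
from h import *
from bench import r
to(*case(-16,3),.0352,14)
c=r.camera("top");a=c["image"][80:260,170:410]
cv2.imwrite("pics/t2.png",cv2.resize(np.clip(a*1.4,0,255).astype(np.uint8)[:,:,::-1],None,fx=3,fy=3))
E
```

```text
time: 10.45
ee_pos: [0.604, 0.0967, 0.0352]
eef_rot: [-0.701, -0.086, 0.085, 0.702]
ft_force: [-0.9, 0.6, -0.7]
width: 0.0298
mm [ 1.8  0.  -0. ] deg [-0.06 -0.08  0.08] at [0.604  0.0967 0.0352] F [-0.9  0.6 -0.7] w 29.8 t 10.45
```

View pics/t2.png

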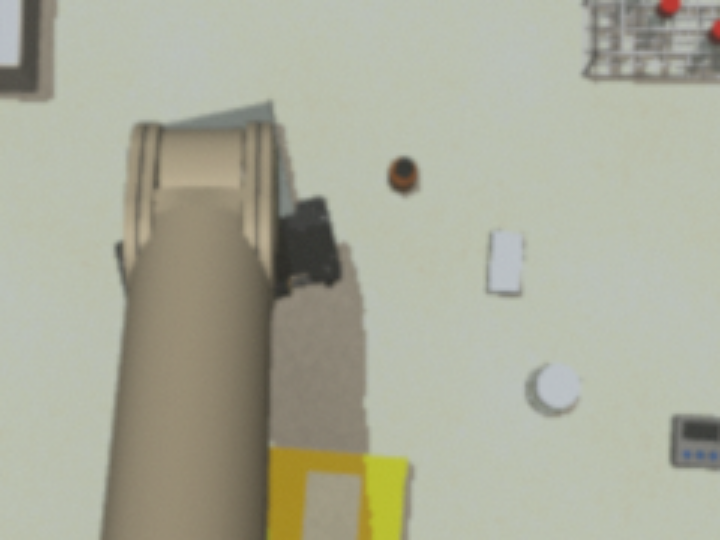

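The arm hides the logger in the top view; bystanders are unmoved. I release, back off, and push with closed fingers.

```bash
python3 -m jog '[[0,0,0,0,0,0],[0,0,0,0,0,0],[0,0,0,0,0,0],[0,0,0,0,0,0]]' 0.05 20;  python3 -m jog '[[-0.008,0,0,0,0,0],[-0.01,0,0,0,0,0],[-0.01,0,0,0,0,0],[-0.01,0,0,0,0,0],[-0.01,0,0,0,0,0],[-0.008,0,0,0,0,0],[-0.004,0,0,0,0,0],[0,0,0,0,0,0],[0,0,0,0,0,0]]'; python3 -m jog '[[0,0,0,0,0,0],[0,0,0,0,0,0],[0,0,0,0,0,0],[0,0,0,0,0,0],[0,0,0,0,0,0],[0,0,0,0,0,0]]' -1; python3 - <<'E'
from h import *
from bench import r
to(*case(-16,3),.0352,14)
c=r.camera("wrist");cv2.imwrite("pics/w3.png",c["image"][:,:,::-1])
E
```

```text
time: 10.83
ee_pos: [0.6036, 0.0964, 0.0354]
eef_rot: [-0.701, -0.086, 0.085, 0.702]
ft_force: [0.0, -0.2, -0.3]
width: 0.0435
time: 11.58
ee_pos: [0.5391, 0.0804, 0.0354]
eef_rot: [-0.701, -0.086, 0.085, 0.703]
ft_force: [-0.2, 0.5, -0.5]
width: 0.0459
time: 12.08
ee_pos: [0.5408, 0.0808, 0.0356]
eef_rot: [-0.701, -0.087, 0.085, 0.703]
ft_force: [0.3, 0.8, -0.3]
width: 0.0134
mm [67.   0.5  0.2] deg [-0.08 -0.08  0.14] at [0.5408 0.0808 0.0356] F [ 0.3  0.8 -0.3] w 13.4 t 12.08
```

View pics/w3.png

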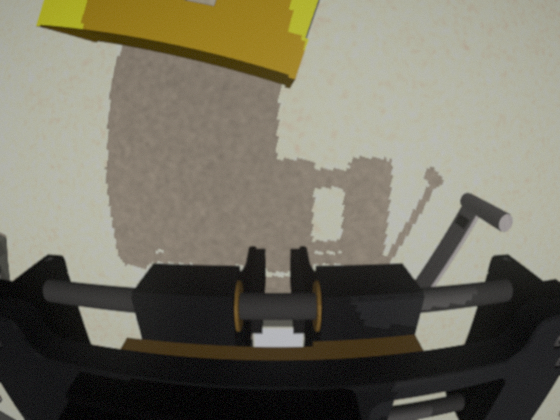

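Wrist view: fingers closing behind the white tail (278,340); the logger stayed in the slot. Now push.

```bash
python3 -m jog '[[0,0,0,0,0,0],[0,0,0,0,0,0],[0.005,0,0,0,0,0],[0.006,0,0,0,0,0],[0.005,0,0,0,0,0],[0.004,0,0,0,0,0],[0.003,0,0,0,0,0],[0.003,0,0,0,0,0],[0.003,0,0,0,0,0],[0.003,0,0,0,0,0]]' -1; python3 -m jog '[[0.003,0,0,0,0,0],[0.003,0,0,0,0,0],[0.003,0,0,0,0,0],[0.003,0,0,0,0,0],[0.003,0,0,0,0,0],[0.003,0,0,0,0,0],[0.002,0,0,0,0,0]]'; python3 -c "
from h import *
to(*case(-12,3),.0352,14)"
```

```text
time: 12.97
ee_pos: [0.5749, 0.0892, 0.0353]
eef_rot: [-0.701, -0.086, 0.085, 0.702]
ft_force: [-0.6, -0.2, 0.9]
width: 0.0002
time: 13.55
ee_pos: [0.5962, 0.0945, 0.0352]
eef_rot: [-0.701, -0.086, 0.085, 0.702]
ft_force: [-1.5, -0.4, -0.3]
width: 0.0005
mm [13.8  0.   0.2] deg [-0.08 -0.08  0.06] at [0.5962 0.0945 0.0352] F [-1.5 -0.4 -0.3] w 0.5 t 13.55
```

```bash
python3 -m jog '[[0.0025,0,0,0,0,0],[0.002,0,0,0,0,0],[0.002,0,0,0,0,0],[0.0015,0,0,0,0,0]]'; python3 -c "
from h import *
to(*case(-12,3),.0352,14)"
```

```text
time: 13.88
ee_pos: [0.6049, 0.0967, 0.0352]
eef_rot: [-0.701, -0.086, 0.085, 0.702]
ft_force: [-1.0, -0.6, 1.0]
width: 0.0004
mm [ 4.9 -0.   0.3] deg [-0.08 -0.08  0.05] at [0.6049 0.0967 0.0352] F [-1.  -0.6  1. ] w 0.4 t 13.88
```

```bash
python3 -m jog '[[0.0015,0,0,0,0,0],[0.001,0,0,0,0,0],[0.001,0,0,0,0,0]]'; python3 -c "
from h import *
to(*case(-12,3),.0352,14)"
```

```text
time: 14.13
ee_pos: [0.6076, 0.0973, 0.035]
eef_rot: [-0.701, -0.085, 0.086, 0.702]
ft_force: [-10.1, -1.9, 7.1]
width: 0.0003
mm [ 2.2 -0.2  0.3] deg [-0.1  -0.09 -0.1 ] at [0.6076 0.0973 0.035 ] F [-10.1  -1.9   7.1] w 0.3 t 14.13
```

```bash
python3 -m jog '[[0.0007,0,0,0,0,0],[0.0,0,0,0,0,0]]'; python3 - <<'E'
from h import *
from bench import r
to(*case(-12,3),.0352,14);print(r.read_state()["torque"])
E
```

```text
time: 14.3
ee_pos: [0.6073, 0.0973, 0.0348]
eef_rot: [-0.701, -0.084, 0.087, 0.702]
ft_force: [-0.0, 0.2, -1.0]
width: 0.0004
mm [ 2.4 -0.4  0.3] deg [-0.12 -0.09 -0.24] at [0.6073 0.0973 0.0348] F [-0.   0.2 -1. ] w 0.4 t 14.3
[ 0.0539549   0.05697866 -0.0161544 ]
```

```bash
python3 -m jog '[[0.0015,0,0,0,0,0],[0.0015,0,0,0,0,0]]'; python3 - <<'E'
from h import *
to(*case(-12,3),.0352,14)
E
```

```text
time: 14.47
ee_pos: [0.6075, 0.0973, 0.0345]
eef_rot: [-0.701, -0.082, 0.089, 0.702]
ft_force: [-11.3, -1.4, 9.2]
width: 0.0002
mm [ 2.2 -0.8  0.3] deg [-0.17 -0.12 -0.59] at [0.6075 0.0973 0.0345] F [-11.3  -1.4   9.2] w 0.2 t 14.47
```

Hard stop at about 10 N, repeated at the same place. Back off, lift, and head for the hasp's far side; then check the logger's depth.

```bash
python3 -m jog '[[-0.006,0,0,0,0,0.3],[-0.01,0,0,0,0,0.2],[-0.01,-0.01,0,0,0,0],[-0.01,-0.025,0,0,0,0],[-0.01,-0.025,0,0,0,0],[-0.01,-0.02,0.01,0,0,0],[-0.01,0,0.02,0,0,0],[-0.01,0,0.025,0,0,0],[-0.01,0,0.025,0,0,0],[-0.01,0,0.025,0,0,0],[-0.01,0,0.025,0,0,0],[0,0,0.015,0,0,0]]'; python3 - <<'E'
from h import *
from bench import r
to(*case(-119,155),.057,14)
c=r.camera("top");np.savez("pics/t3.npz",**c)
a=c["image"][80:260,170:350]
cv2.imwrite("pics/t3.png",cv2.resize(np.clip(a*1.6,0,255).astype(np.uint8)[:,:,::-1],None,fx=3.3,fy=3.3))
E
```

```text
time: 15.47
ee_pos: [0.4645, 0.211, 0.1202]
eef_rot: [-0.701, -0.078, 0.086, 0.703]
ft_force: [1.1, 0.2, -0.4]
width: 0.0004
mm [ 7.1 63.2  7.2] deg [-0.22 -0.64 -0.64] at [0.4645 0.211  0.1202] F [ 1.1  0.2 -0.4] w 0.4 t 15.47
```

View pics/t3.png

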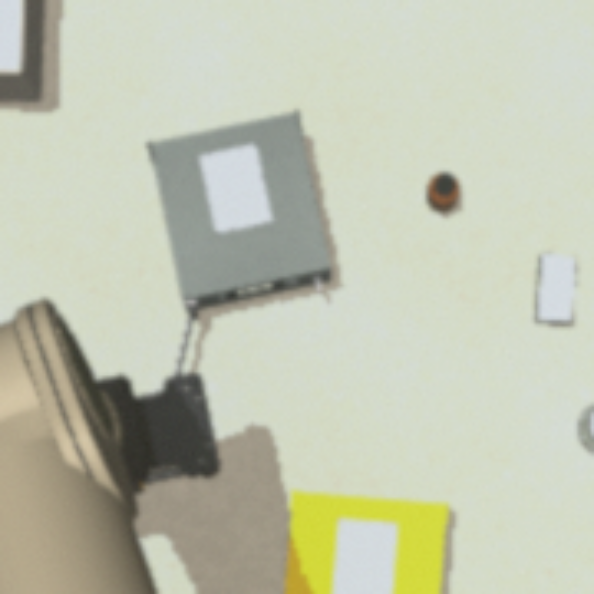

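Top view: the logger is nearly flush, with only a thin white tail edge at (255,289). The hasp is unmoved. Descend beside the pin.

```bash
python3 -m jog '[[0.003,0,0.004,-0.2,-0.3,-0.3],[0.003,0.01,0.004,0,-0.3,-0.3],[0,0.018,0,0,0,0],[0,0.018,0,0,0,0],[0,0.012,0,0,0,0],[0,0.003,0,0,0,0],[0,0,0,0,0,0]]'; python3 - <<'E'
from h import *
to(*case(-119,140),.057,14)
E
```

```text
time: 16.1
ee_pos: [0.4703, 0.2239, 0.0585]
eef_rot: [-0.7, -0.091, 0.085, 0.703]
ft_force: [-0.1, -0.5, 0.7]
width: 0.0004
mm [ -2.4   1.4 -18.8] deg [-0.15  0.33  0.54] at [0.4703 0.2239 0.0585] F [-0.1 -0.5  0.7] w 0.4 t 16.1
```

```bash
python3 -m jog '[[-0.001,0,-0.007,0,0.1,0.2],[-0.001,0,-0.007,0,0.1,0.2],[-0.001,0,-0.007,0,0,0],[-0.0025,0,-0.0075,0,0,0],[-0.0025,0,-0.0075,0,0,0],[-0.0025,0,-0.0075,0,0,0],[-0.0025,0,-0.0075,0,0,0],[-0.0008,0,-0.007,0,0,0],[-0.0008,0,-0.007,0,0,0],[-0.0008,0,-0.007,0,0,0],[-0.0008,0,-0.007,0,0,0]]'; python3 - <<'E'
from h import *
to(*case(-132,80),.057,14)
E
```

```text
time: 17.02
ee_pos: [0.4761, 0.1348, 0.0617]
eef_rot: [-0.7, -0.089, 0.084, 0.704]
ft_force: [0.7, 0.2, -0.3]
width: 0.0006
mm [0.6 4.8 9.1] deg [-0.27  0.01  0.41] at [0.4761 0.1348 0.0617] F [ 0.7  0.2 -0.3] w 0.6 t 17.02
```

```bash
python3 -m jog '[[0.001,0.003,-0.006,0,0,0.2],[0.0013,0.001,-0.008,0,0,0.2],[0.0013,0,-0.008,0,0,0],[0.004,0,-0.0085,0,0,0],[0.004,0,-0.0085,0,0,0],[0.004,0,-0.0085,0,0,0],[0.004,0,-0.0085,0,0,0],[0.005,0,-0.006,0,0,0],[0.004,0,-0.005,0,0,0],[0,0,0,0,0,0],[0,0,0,0,0,0]]'; python3 - <<'E'
from h import *
from bench import r
to(*case(-97,-6),.057,14)
c=r.camera("wrist");np.savez("pics/w4.npz",**c);cv2.imwrite("pics/w4.png",c["image"][:,:,::-1])
E
```

```text
time: 17.93
ee_pos: [0.5254, 0.068, 0.0563]
eef_rot: [-0.701, -0.085, 0.086, 0.703]
ft_force: [0.1, 1.3, 0.5]
width: 0.0002
mm [ 4.  -0.7 -0.2] deg [-0.19 -0.09 -0.07] at [0.5254 0.068  0.0563] F [0.1 1.3 0.5] w 0.2 t 17.93
```

View pics/w4.png

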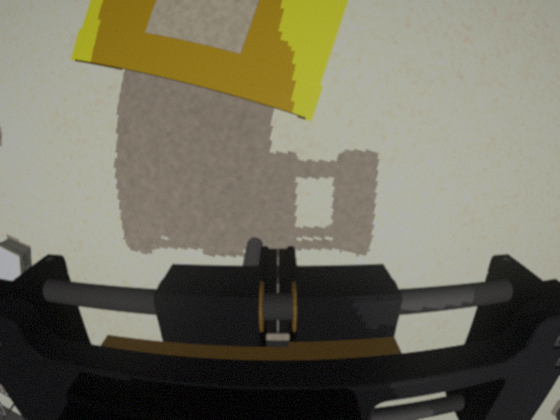

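Wrist view: the pin's top is at (255,243), against the left (-y) side of the closed fingers, so the hasp has followed. Compute its angle.

```bash
python3 - <<'E'
from h import *
c=dict(np.load("pics/w4.npz"))
a=np.radians(CY);B=np.array([[np.cos(a),np.sin(a)],[-np.sin(a),np.cos(a)]])
p=fray(c,255,243,.072);q=B@(p[:2]-F)*1000;print(p,q,np.degrees(np.arctan2(-(q[0]+8),-(q[1]-60))),np.hypot(q[0]+8,q[1]-60))
E
```

```text
[0.50986598 0.05379465 0.072     ] [-119.52159432  -15.86162201] 55.77483523511283 134.87791402532795
```

```bash
python3 -m jog '[[0.001,-0.012,0.003,0,0,0],[0,-0.015,0,0,0,0],[0,-0.012,0,0,0,0],[-0.008,-0.003,-0.001,0,0,0],[-0.012,0,-0.002,0,0,0],[-0.012,0,-0.002,0,0,0],[-0.008,0,-0.001,0,0,0],[-0.002,0,0,0,0,0],[0,0,0,0,0,0]]'; python3 - <<'E'
from h import *
to(*case(-145,-12),.057,14)
E
```

```text
time: 18.73
ee_pos: [0.4816, 0.0583, 0.1037]
eef_rot: [-0.7, -0.087, 0.088, 0.703]
ft_force: [0.4, -0.2, -0.4]
width: 0.0007
mm [ 0.9 46.6 -7.6] deg [-0.3   0.21 -0.04] at [0.4816 0.0583 0.1037] F [ 0.4 -0.2 -0.4] w 0.7 t 18.73
```

```bash
python3 -m jog '[[0,0.01,-0.003,0,0,0],[0,0.015,-0.003,0,0,0],[0,0.013,0,0,0,0],[0,0.006,0,0,0,0],[0,0,0,0,0,0],[0,0,0,0,0,0]]'; python3 - <<'E'
from h import *
to(*case(-128,-9),.057,14)
E
```

```text
time: 19.23
ee_pos: [0.4843, 0.0529, 0.0558]
eef_rot: [-0.7, -0.088, 0.088, 0.703]
ft_force: [0.1, -0.8, -0.4]
width: 0.0004
mm [16.5 -1.2  1.4] deg [-0.27  0.3   0.01] at [0.4843 0.0529 0.0558] F [ 0.1 -0.8 -0.4] w 0.4 t 19.23
```

```bash
python3 -m jog '[[0.005,0,0,0,0,0],[0.005,0,0,0,0,0],[0.005,0,0,0,0,0],[0.005,0,-0.0055,0,0,0],[0.005,0,-0.0055,0,0,0],[0.005,0,-0.0055,0,0,0],[0.006,0,-0.0053,0,0,0],[0.006,0,-0.0053,0,0,0],[0.006,0,-0.0053,0,0,0],[0.006,0,-0.004,0,0,0],[0.004,0,-0.003,0,0,0],[0,0,0,0,0,0]]'; python3 - <<'E'
from h import *
from bench import r
to(*case(-73,-54),.057,14)
c=r.camera("wrist");np.savez("pics/w5.npz",**c);cv2.imwrite("pics/w5.png",c["image"][:,:,::-1])
E
```

```text
time: 20.23
ee_pos: [0.56, 0.0259, 0.0575]
eef_rot: [-0.7, -0.089, 0.087, 0.703]
ft_force: [-1.0, -0.4, 0.3]
width: 0.0004
mm [4.6 0.5 1. ] deg [-0.22  0.29  0.2 ] at [0.56   0.0259 0.0575] F [-1.  -0.4  0.3] w 0.4 t 20.23
```

View pics/w5.png

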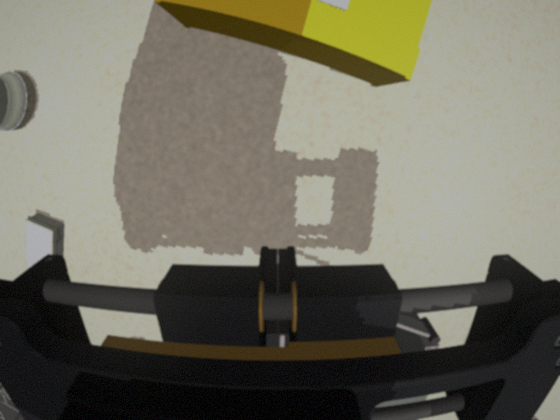

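Wrist view: the pin is hidden ahead of the fingers and the strap is at the right (415,325), which fits the hasp being pushed. Continue.

```bash
python3 -m jog '[[0.0055,0,-0.001,0,0,0],[0.0055,0,-0.001,0,0,0],[0.0055,0,-0.001,0,0,0],[0.0055,0,-0.001,0,0,0],[0.0055,0,-0.001,0,0,0],[0.005,0,-0.001,0,0,0],[0.004,0,-0.001,0,0,0],[0.003,0,0,0,0,0]]'; python3 - <<'E'
from h import *
to(*case(-25,-64),.057,14)
E
```

```text
time: 20.95
ee_pos: [0.6027, 0.0299, 0.0573]
eef_rot: [-0.7, -0.089, 0.088, 0.703]
ft_force: [0.5, 0.3, 0.8]
width: 0.0005
mm [10.2  0.3 -2.6] deg [-0.25  0.35  0.13] at [0.6027 0.0299 0.0573] F [0.5 0.3 0.8] w 0.5 t 20.95
```

```bash
python3 -m jog '[[0.003,0,-0.001,0,0,0],[0.002,0,-0.001,0,0,0],[0.002,0,0,0,0,0]]'; python3 -c "
from h import *
to(*case(-25,-64),.057,14)"; python3 -m jog '[[0.0015,0,0,0,0,0],[0.0015,0,0,0,0,0]]';python3 -c "
from h import *
to(*case(-25,-64),.057,14)"
```

```text
time: 21.2
ee_pos: [0.6109, 0.0303, 0.0572]
eef_rot: [-0.7, -0.089, 0.088, 0.703]
ft_force: [0.9, 0.0, -0.0]
width: 0.0007
mm [ 2.1  0.2 -0.9] deg [-0.27  0.38  0.13] at [0.6109 0.0303 0.0572] F [ 0.9  0.  -0. ] w 0.7 t 21.2
time: 21.37
ee_pos: [0.6138, 0.0311, 0.057]
eef_rot: [-0.7, -0.089, 0.088, 0.703]
ft_force: [-5.3, -2.4, 1.7]
width: 0.0002
mm [-0.8  0.  -1. ] deg [-0.28  0.38  0.08] at [0.6138 0.0311 0.057 ] F [-5.3 -2.4  1.7] w 0.2 t 21.37
```

```bash
python3 -m jog '[[0.0015,0,0,0,0,0],[0.0015,0,0,0,0,0]]';python3 -c "
from h import *
to(*case(-25,-64),.057,14)"; python3 -m jog '[[0.001,0,0,0,0,0],[0.001,0,0,0,0,0]]';python3 -c "
from h import *
to(*case(-25,-64),.057,14)"
```

```text
time: 21.53
ee_pos: [0.6139, 0.031, 0.0565]
eef_rot: [-0.7, -0.086, 0.09, 0.703]
ft_force: [-9.1, -2.2, 5.9]
width: 0.0003
mm [-0.9 -0.5 -0.8] deg [-0.35  0.34 -0.31] at [0.6139 0.031  0.0565] F [-9.1 -2.2  5.9] w 0.3 t 21.53
time: 21.7
ee_pos: [0.6136, 0.0308, 0.0563]
eef_rot: [-0.7, -0.084, 0.092, 0.704]
ft_force: [-4.1, -1.0, 3.7]
width: 0.0005
mm [-0.6 -0.7 -0.7] deg [-0.41  0.29 -0.59] at [0.6136 0.0308 0.0563] F [-4.1 -1.   3.7] w 0.5 t 21.7
```

Firm stop. Retreat, then check.

```bash
python3 -m jog '[[-0.006,0,0,0,0,0],[-0.015,0,0,0,0,0],[-0.02,-0.01,0,0,0,0],[-0.025,-0.03,0,0,0,0],[-0.03,-0.03,0,0,0,0],[-0.03,-0.03,-0.02,0,0,0],[-0.03,-0.03,-0.03,0,0,0],[-0.02,0,-0.03,0,0,0],[0,0,-0.03,0,0,0],[0,0,-0.03,0,0,0],[0,0,-0.015,0,0,0],[0,0,0,0,0,0]]'; python3 - <<'E'
from h import *
from bench import r
to(*case(-73,-54),.057,14)
c=r.camera("top");np.savez("pics/t4.npz",**c);W=pts(c)
a=c["image"][95:215,190:350];cv2.imwrite("pics/t4.png",cv2.resize(np.clip(a*1.6,0,255).astype(np.uint8)[:,:,::-1],None,fx=5,fy=5,interpolation=cv2.INTER_CUBIC))
B=np.array([[np.cos(np.radians(14)),np.sin(np.radians(14))],[-np.sin(np.radians(14)),np.cos(np.radians(14))]])
q=(W[...,:2]-F)@B.T*1000;z=W[...,2]*1000
m=(q[...,0]>-25)&(q[...,0]<-4)&(abs(q[...,1])<85)&(z>25)&(z<90)
o=np.c_[q[m],z[m]];print(o[np.argsort(o[:,1])].round(0).astype(int).tolist())
E
```

```text
time: 22.7
ee_pos: [0.4827, -0.1588, 0.1819]
eef_rot: [-0.697, -0.09, 0.091, 0.705]
ft_force: [-0.3, 0.4, 0.9]
width: 0.0003
mm [126.4 126.5 158.6] deg [-0.63  0.71 -0.05] at [ 0.4827 -0.1588  0.1819] F [-0.3  0.4  0.9] w 0.3 t 22.7
[[-8, -66, 72], [-12, -65, 75], [-14, -65, 73], [-14, -64, 60], [-16, -64, 52], [-8, -63, 72], [-11, -62, 75], [-12, -62, 67], [-16, -61, 71], [-15, -61, 51], [-15, -61, 34], [-7, -61, 72], [-11, -60, 76], [-12, -59, 71], [-13, -59, 62], [-14, -59, 49], [-10, -56, 49], [-12, -56, 44], [-10, -54, 49], [-12, -53, 44], [-5, -52, 42], [-10, -51, 55], [-12, -50, 48], [-14, -50, 44], [-16, -49, 40], [-5, -49, 44], [-12, -47, 54], [-12, -47, 38], [-10, -45, 48], [-12, -44, 39], [-10, -42, 47], [-11, -41, 42], [-10, -39, 52], [-11, -39, 44], [-9, -36, 50], [-12, -36, 50], [-11, -33, 48], [-12, -32, 42], [-11, -30, 52], [-10, -30, 36], [-10, -27, 49], [-12, -27, 46], [-9, -25, 51], [-10, -24, 43], [-8, -22, 47], [-11, -21, 48], [-11, -21, 34], [-11, -18, 53], [-12, -18, 41], [-10, -16, 50], [-10, -15, 35], [-10, -13, 52], [-11, -12, 44], [-8, -10, 48], [-11, -9, 4
[... 175 characters left out ...]
[-10, 9, 35], [-10, 10, 51], [-11, 11, 42], [-4, 12, 53], [-10, 13, 53], [-11, 14, 45], [-9, 16, 51], [-11, 17, 47], [-7, 19, 48], [-10, 20, 45], [-10, 21, 33], [-10, 22, 51], [-10, 23, 36], [-9, 25, 50], [-10, 26, 37], [-9, 28, 49], [-11, 28, 49], [-8, 30, 51], [-10, 31, 47], [-11, 34, 52], [-11, 35, 38], [-10, 37, 53], [-11, 38, 41], [-9, 39, 52], [-10, 41, 40], [-9, 42, 54], [-10, 43, 43], [-8, 45, 50], [-10, 46, 50], [-9, 49, 47], [-10, 50, 38], [-9, 51, 49], [-10, 52, 39], [-9, 54, 52], [-10, 55, 40], [-7, 57, 46], [-9, 58, 43], [-11, 59, 38], [-8, 59, 54], [-10, 60, 50], [-13, 61, 48], [-5, 61, 55], [-7, 62, 53], [-13, 63, 33], [-10, 63, 53], [-11, 64, 44], [-7, 65, 54], [-10, 65, 54]]
```

View pics/t4.png

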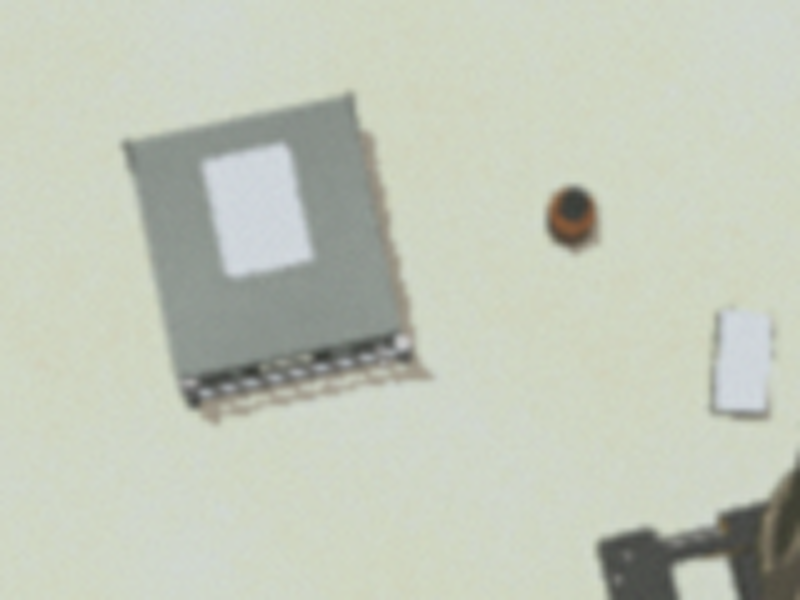

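```bash
python3 -c "
from bench import r
r.close_job()"
```

```text
the job is handed in; nothing more can be done
```

The logger is in the slot, nose first, and the hasp is shut across it over the staple. I handed the job in at about 23 s of the 72 s allowed.

- **Insertion:** I aimed at a slot offset of about +3 mm, read from the top view. The logger slid in with no more than about 1.5 N. I released it partway and pushed the tail with closed fingers. It met a hard stop twice at the same place, at about 12 N and then 15 N in total.
- **Hasp:** I swung it round by its pin in two pushes until it met a firm stop, at about 11 N at most.
- **Last checks:** In the final top view the strap lies parallel to the case front, 10–11 mm out along its length, against 9.5 mm nominal. The pin is at y ≈ -63 mm, over the staple side. The gripper is clear, and the bystanders in view look undisturbed.
- **Small disagreement:** The finger contact positions put the logger's tail about 3 mm out of the case, not the nominal 2 mm. That is within the calibration error of about 2 mm. I took the logger as home because of the repeated hard stop and because the hasp shut freely; I did not measure its depth any other way.

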